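# Clamp the circuit board in the bench vise

## Task

Of the two board vises on the repair bench, one has a green circuit board lying in it. Wind that vise's handwheel clockwise by its red knob until the sliding jaw has closed on the board and pinches it against the far jaw with no gap left, then let go. Leave the empty vise as it is.

Things in the scene. Friction and masses are not known exactly. Their poses are not given: they have to be found in the camera images.
- vise: Vise holding the board, fixed: grey base, blue jaws under 50 mm high. Origin: bench level under the upright handwheel axle; x runs to the jaws (base x -65..265, y +-65 mm), z up. Level black wheel, 124 mm across, top 63 mm (hub 69) above bench. On it an upright red knob, 20 mm thick, 67 to 111 mm above bench, 48 mm from the axle, spins freely on its pin. Far jaw fixed, face at x 233 mm.
- wheel (a joint): Handwheel angle (rad) of the vise with the board; grows clockwise seen from above; starts at 0 to 1.3. Knob stands at angle 2.6 - value, anticlockwise from the vise's x axis. Sliding jaw face at x = 95 + 12 x value (mm) in the vise's axes: 0 open, 4.0 board pinched by both jaws, hard stop 4.1. Winding takes about 5 N at the knob; the wheel stays where left.
- board: Green circuit board with chips, a loose slab 90 (its x) x 110 (its y) x 6 mm, parts on it to 16 mm high. Origin: centre of its underside. It lies on the vise's rails, 25 mm above the bench, its x along the vise's x, 1 to 4 mm short of the far jaw; the sliding jaw pushes it home.
- spare_knob (a point): Centre of the red knob (20 mm thick, 44 mm tall) on the handwheel of the empty vise, 89 mm above the bench. That vise is otherwise the same as the one with the board, and stands beside it, left or right. To be left where it is.
There are look-alikes about, which are no part of the job. What is meant by the board is not white, and is the larger of those in its own colour.

How it is judged (in metres and radians):
At the end, for the whole second after the job is handed in: The loaded vise's handwheel is at rest, wound above 3.75 rad (at most 3 mm of slack at the jaws); the board lies flat (0.1 rad) and still between the jaws: in the vise's axes its origin is at x 180 to 195, y within 30, z 20 to 32 mm. The empty vise's knob is within 15 mm of its start (value of joint wheel above 3.75 rad and velocity of joint wheel between -0.05 and 0.05 rad/s and x of board in the frame of vise between 0.18 and 0.195 m and y of board in the frame of vise between -0.03 and 0.03 m and z of board in the frame of vise between 0.02 and 0.032 m and angle between board's own z axis and vertical below 0.1 rad and linear speed of board below 0.02 m/s); the robot touches nothing.
It fails at once if the empty vise's handwheel is turned (its knob moves more than 15 mm) (distance of spare_knob from where it was at the start of the episode above 0.015 m).
It also fails if it takes over 35 s, if anything falls off the work surface, if the arm or the gripper's body presses on something with over 40 N, if the wrist force passes 120 N, or if a joint passes its speed limit or range.

## Robot

A 7-joint arm with a two-finger parallel gripper is mounted at the origin on the work surface. World frame = base frame: x ahead of the robot, y to its left, z up, the work surface at z = 0. Lengths are in mm, angles in rad, forces in N, time in s.
With the tool pointing down it reaches from about 400 to 900 mm from the base axis. Payload 5.6 kg.
Tool frame: the origin (TCP) lies midway between the tips of the shut fingers; the grasp point (between the pads) lies 19 mm behind it; x points along the fingers, y is the direction in which the jaws open and shut, and the axes are right-handed (so a half turn about x gives the same grasp; the last joint's range is limited). The gripper opens to 92 mm and grips with 3 to 60 N. Pads are 20 mm wide; open, the fingers measure 128 mm over their backs; the gripper's body (75 mm by 189 mm) begins 69 mm behind the grasp point.
Start: joints at [1.208, 0.468, -0.012, 1.603, 0.006, 1.071, -0.056], TCP at [204.303, -617.065, 214.592] pointing down, gripper open.
Joint ranges: [-2.53, 2.53], [-0.31, 2.02], [-1.57, 1.55], [0.28, 2.44], [-1.29, 4.43], [0.15, 1.84], [-2.92, 2.92]. Speed limits (rad/s): [2.57, 2.57, 3.14, 3.14, 3.14, 3.14, 3.14].

## Interface

Orientations are given as a rotation vector (axis times angle).
In Python, from cell import robot, grip, kin, viewer gives the robot as it stands. Calls block until the motion is done:
- robot.movep(position, orientation): joint-space move of the TCP to a pose.
- robot.servo_line(position, feed=150, rotation=None): straight line of the TCP; rotation=None keeps the orientation; feed is the mean speed in mm/s.
- robot.goto_joints(angles): joint-space move.
- grip(opening, newtons=None): opening from 0.0 (shut) to 1.0 (fully open); newtons is the grip in N (None keeps the last); returns when the fingers have stopped.
- robot.hold(seconds).
- kin.ik(position, orientation): joint angles nearest the present ones, or None.
- robot.observe(): the state.
- viewer.read_camera(name): name is "scene" or "top"; returns the picture (400x640x3 uint8, red, green, blue); there is no depth.
- viewer.camera_info(name): a dict with "camera_matrix" (3x3 intrinsics, pixels), "R" (3x3) and "t" (3): a world point X has camera coordinates R X + t. Camera axes: x right, y down, z forward; pixel columns grow to the right and rows downward; lengths in mm; the calibration is good to about 2 mm. A picture is of the moment at which its call begins. camera_info takes no time and is no camera call.
A pose or a line that the arm cannot do raises robot.IKError and nothing moves.
- robot.job_done(): hands the job in, once; it reports no verdict.
Trained networks look in the newest picture that a camera, given by its name, has taken for a name from the list of things; names that differ only in an ending like _2 or _b are one class to them, and where a whole thing is asked for, a point or a joint stands for the part that bears it (a point fixed in the world has none). Each returns a list of dicts, best first, with "confidence" (0 to 1); they miss things now and then, are a little off and sometimes report something else, mostly with a low value. They report only what shows in the picture. A call takes as long as a camera call. They do not tell look-alikes from the thing itself.
- viewer.silhouettes(name, camera): "mask" (400x640 bool, what is visible of it).
- viewer.pinpoint(name, camera): "at" ([x, y, z] in mm, in the coordinates of the camera as it stood for that picture, good to about 4 mm: a listed point, or the origin of a listed thing).
The state is a dict: "t": time; "joints": joint angles; "joint_velocities": joint speeds; "joint_torque": joint torques, N m; "tcp_pos": TCP position; "tcp_rot": TCP orientation; "contact_force": force on the tool from outside, world axes, zero at the start; "wrist_torque": the same for the moment, N m; "grip_width": opening from 0.0 (shut) to 1.0 (fully open).
Only numpy, scipy, OpenCV 4.12 (cv2) and the standard library are available. Lean on these libraries where they do the work, as an engineer would, in place of code of your own. Each camera call takes 0.05 s, during which the arm holds its last target.

## Working session

There is one attempt and no reset: what is moved stays moved. The work goes in short steps, each a Python script; the robot and the scene stay as the last script left them, time stands still between calls to the robot, and variables do not carry over. Pictures are saved under pics/ and viewed, and the job is handed in when it is done.

```bash
ls; mkdir -p pics; python3 - <<'E'
from cell import robot, grip, kin, viewer
import cv2, numpy as np
for n in ("scene","top"):
    im=viewer.read_camera(n); cv2.imwrite(f"pics/{n}0.png",im[:,:,::-1])
    ci=viewer.camera_info(n); print(n,ci)
    R=np.array(ci["R"]);t=np.array(ci["t"])
    for thing in ("vise","board","spare_knob","wheel"):
        try:
            for d in viewer.pinpoint(thing,n): print(thing,d["confidence"],R.T@(np.array(d["at"])-t))
        except Exception as e: print(thing,e)
o=robot.observe();print(o)
E
```

```text
pics
scene {'camera_matrix': array([[374.68286169,   0.        , 315.91837882],
       [  0.        , 374.68286169, 200.49153294],
       [  0.        ,   0.        ,   1.        ]]), 'R': array([[ 0.1756481 ,  0.98430869, -0.01685678],
       [ 0.79706831, -0.15224325, -0.58438352],
       [-0.5777801 ,  0.08920985, -0.8113025 ]]), 't': array([-151.59814018, -355.91474245, 1189.12673551])}
vise 0.71 [486.03117354 224.52003725   4.11312869]
board 0.75 [264.30059968 275.80666041   0.27582528]
board 0.64 [672.40953641 228.43853909  27.48771313]
spare_knob 0.8 [ 529.23862685 -166.24912468   90.24023284]
wheel it knows: board, spare_knob, vise
top {'camera_matrix': array([[393.69970076,   0.        , 321.42790641],
       [  0.        , 393.69970076, 202.10923687],
       [  0.        ,   0.        ,   1.        ]]), 'R': array([[-3.15365147e-04, -9.99700274e-01, -2.44798378e-02],
       [-9.84901485e-01,  4.54834952e-03, -1.73055994e-01],
       [ 1.73115468e-01,  2.40556527e-02, -9.84607719e-01]]), 't': array([ 68.8353477 , 536.90310054, 906.88765471])}
vise 0.65 [4.88902125e+02 2.2624
[... 310 characters left out ...]
 array([ 1.20800456,  0.46764161, -0.01161279,  1.60283113,  0.0059723 ,
        1.07141878, -0.05628747]), 'joint_velocities': array([-1.16627077e-03, -2.58488915e-03,  5.81685035e-04, -9.04265587e-05,
       -5.54421251e-04, -1.53797033e-03,  2.41924020e-04]), 'joint_torque': array([ 1.71837391e-04, -5.19850945e+01, -1.22457885e-02, -2.43705118e+01,
       -5.65987767e-02,  1.30601594e-02,  7.81532322e-05]), 'tcp_pos': array([ 204.28232312, -616.97416446,  214.44602138]), 'tcp_rot': array([ 2.04868561,  0.33061075, -2.04881835]), 'contact_force': array([ 0.03916335, -0.41605778,  0.70498379]), 'wrist_torque': array([-0.01296029, -0.01715389, -0.00835118]), 'grip_width': 0.9981118939781872}
```

View pics/scene0.png

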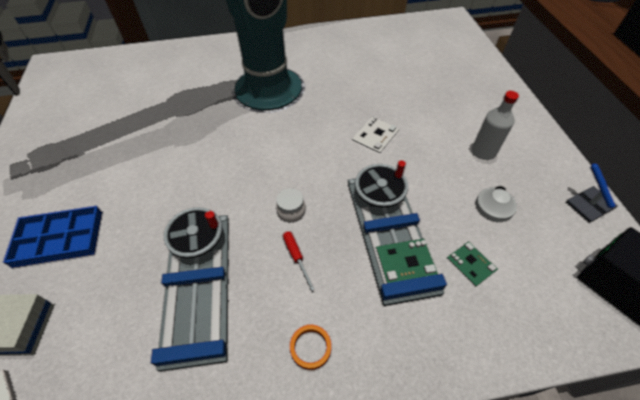

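View pics/top0.png

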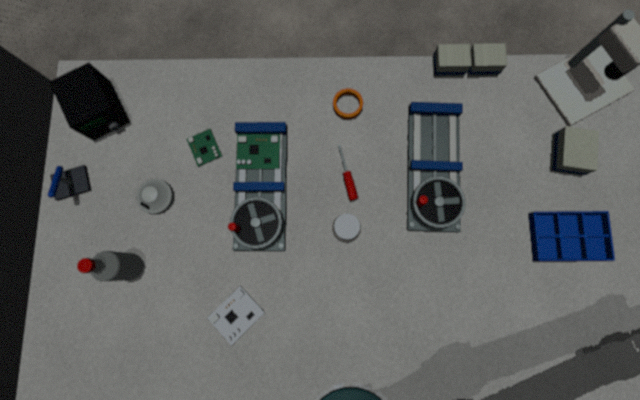

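The scene view shows the loaded vise on the robot's left: wheel at about (381,185), red knob at (401,170), board at (407,258). The top view shows its wheel at (257,223), knob at (234,227) and board at (258,152). The small green board at (204,147) and the white one are look-alikes. The right vise is empty. Next I'll triangulate the knob and the axle.

```bash
cat > h.py <<'E'
import cv2, numpy as np
from cell import robot, grip, kin, viewer
def cam(n):
    ci=viewer.camera_info(n); return np.array(ci["camera_matrix"]),np.array(ci["R"]),np.array(ci["t"])
def tri(p1,p2):
    P=[]
    for n in("scene","top"):
        K,R,t=cam(n); P.append(K@np.c_[R,t])
    X=cv2.triangulatePoints(P[0],P[1],np.array(p1,float).reshape(2,1),np.array(p2,float).reshape(2,1)); return (X[:3]/X[3]).ravel()
def plane(n,p,z):
    K,R,t=cam(n); d=R.T@np.linalg.solve(K,[p[0],p[1],1.]); c=-R.T@t
    return c+d*(z-c[2])/d[2]
def red(im,roi):
    x0,y0,x1,y1=roi; s=im[y0:y1,x0:x1].astype(float)
    m=(s[...,0]>90)&(s[...,0]>2*s[...,1])&(s[...,0]>2*s[...,2])
    ys,xs=np.nonzero(m); return (xs.mean()+x0,ys.mean()+y0,len(xs))
E
python3 - <<'E'
from h import *
A=cv2.imread("pics/scene0.png")[:,:,::-1];B=cv2.imread("pics/top0.png")[:,:,::-1]
a=red(A,(370,145,430,200));b=red(B,(215,205,260,250));print(a,b,"knob",tri(a[:2],b[:2]))
# top view: rectify at z=63 and bigger crops
for n,I,r in(("scene",A,(330,140,460,310)),("top",B,(215,105,305,260))):
    c=I[r[1]:r[3],r[0]:r[2]]; cv2.imwrite(f"pics/{n}_crop.png",cv2.resize(c,None,fx=3.4,fy=3.4,interpolation=cv2.INTER_CUBIC)[:,:,::-1])
# rectified, 1px=0.5mm, at z=63 (wheel) and 25+... board
def rect(n,I,z,x0,x1,y0,y1,s=1.2):
    K,R,t=cam(n); xs=np.arange(x1,x0,-1/s);ys=np.arange(y1,y0,-1/s)
    Y,X=np.meshgrid(ys,xs); P=np.stack([X,Y,np.full_like(X,z)],-1)@R.T+t
    u=P@K.T; u=(u[...,:2]/u[...,2:]).astype(np.float32)
    return cv2.remap(np.ascontiguousarray(I),u[...,0],u[...,1],cv2.INTER_CUBIC)
for z in(63,):
    W=np.hstack([rect(n,I,z,400,780,130,320) for n,I in(("scene",A),("top",B))])
    cv2.imwrite(f"pics/rect{z}.png",W[:,:,::-1])
    # wheel circle dark fit
    for n,I in(("scene",A),("top",B)):
        w=rect(n,I,z,400,570,140,310,2); g=cv2.medianBlur(cv2.cvtColor(w,cv2.COLOR_RGB2GRAY),5)
        C=cv2.HoughCircles(g,cv2.HOUGH_GRADIENT,1,50,param1=80,param2=15,minRadius=115,maxRadius=132)
        if C is not None:
            for c in C[0][:3]: print(n,570-c[1]/2,310-c[0]/2,c[2]/2)
E
```

```text
(np.float64(401.1388888888889), np.float64(163.47222222222223), 36) (np.float64(231.5681818181818), np.float64(226.11363636363637), 44) knob [472.22030609 268.57182706 109.1121199 ]
scene 489.25 223.75 57.95
top 485.25 220.75 57.95
```

View pics/rect63.png

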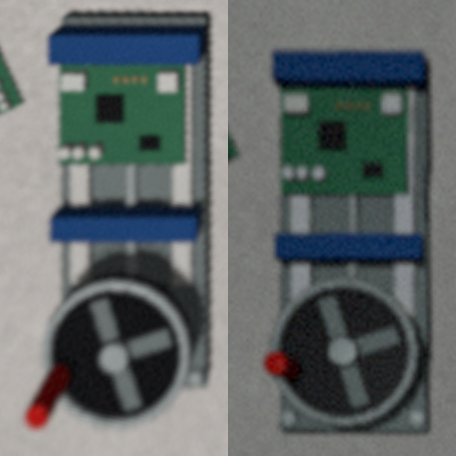

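The rectified views, scene on the left and top on the right, show the vise's x axis nearly along world x. The hubs sit near (115,360) and (343,352). The knob leans out at the lower left in both, about 109° from x, so the wheel is at about 0.7. Next I'll refine the hub position.

```bash
python3 - <<'E'
from h import *
A=cv2.imread("pics/scene0.png")[:,:,::-1];B=cv2.imread("pics/top0.png")[:,:,::-1]
a=red(A,(370,145,430,200));b=red(B,(215,205,260,250))
def rect(n,I,z,x0,x1,y0,y1,s=3):
    K,R,t=cam(n); xs=np.arange(x1,x0,-1/s);ys=np.arange(y1,y0,-1/s)
    Y,X=np.meshgrid(ys,xs); P=np.stack([X,Y,np.full_like(X,z)],-1)@R.T+t
    u=P@K.T; u=(u[...,:2]/u[...,2:]).astype(np.float32)
    return cv2.remap(np.ascontiguousarray(I),u[...,0],u[...,1],cv2.INTER_CUBIC)
out=[]
for n,I in(("scene",A),("top",B)):
    w=rect(n,I,63,415,560,150,295,2.7)
    for k in range(0,145,10): # grid each 10mm... draw circle model
        pass
    for c in [(487,224)]:
        cv2.circle(w,(int((295-c[1])*2.7),int((560-c[0])*2.7)),int(62*2.7),(255,255,0),1)
        cv2.drawMarker(w,(int((295-c[1])*2.7),int((560-c[0])*2.7)),(255,255,0))
    out.append(w)
cv2.imwrite("pics/wheel.png",np.hstack(out)[:,:,::-1])
R=cam("top")[1];
E
```

```text
(no output)
```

View pics/wheel.png

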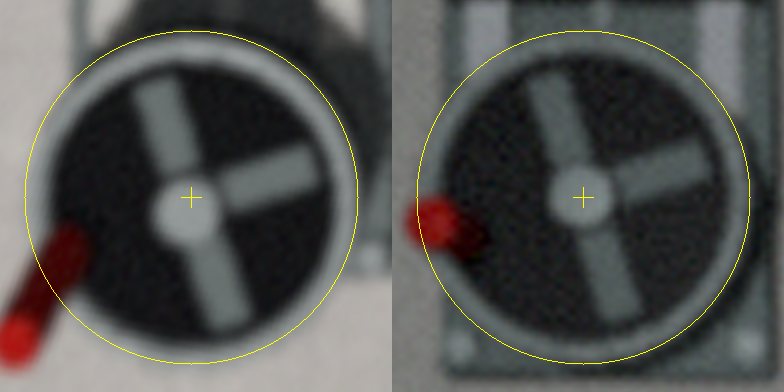

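The axle fits at about (488,223). The knob radius comes out at 48 mm, matching the text, and the spoke directions give the same 108.6°. I'll keep the jaws tangential to the wheel so that a radial error only slides along the pads. First I'll check that the whole arc is reachable.

```bash
cat >> h.py <<'E'
from scipy.spatial.transform import Rotation as Ro
C=np.array([488.,223.]);RAD=48.
def rot(th,s,off=0.):
    ph=th-s*np.pi/2+off
    x=np.array([0,0,-1.]);y=np.array([np.cos(ph),np.sin(ph),0]);z=np.cross(x,y)
    return Ro.from_matrix(np.c_[x,y,z]).as_rotvec()
def pos(th,z,C=C): return [C[0]+RAD*np.cos(th),C[1]+RAD*np.sin(th),z]
E
python3 - <<'E'
from h import *
o=robot.observe();print(Ro.from_rotvec(o["tcp_rot"]).as_matrix().round(2).tolist(), dir(kin))
for s in(1,-1):
    for th in np.radians([108.6,60,10,-40,-80]):
        q=kin.ik(pos(th,77),rot(th,s)); print(s,round(th,2),None if q is None else np.round(q,2))
E
```

```text
[[-0.0, 0.31, -0.95], [0.0, -0.95, -0.31], [-1.0, -0.0, 0.0]] ['__class__', '__delattr__', '__dict__', '__dir__', '__doc__', '__eq__', '__format__', '__ge__', '__getattribute__', '__getstate__', '__gt__', '__hash__', '__init__', '__init_subclass__', '__le__', '__lt__', '__module__', '__ne__', '__new__', '__reduce__', '__reduce_ex__', '__repr__', '__setattr__', '__sizeof__', '__str__', '__subclasshook__', '__weakref__', 'ik']
1 1.9 [ 0.1   0.68 -0.9   1.92  0.7   0.88 -0.84]
1 1.05 [ 0.09  0.71 -0.85  1.85  0.67  0.9  -1.6 ]
1 0.17 [ 0.01  0.63 -0.63  1.84  0.49  0.83 -2.26]
1 -0.7 [-0.92  0.57  0.66  1.96 -0.5   0.77 -2.24]
1 -1.4 [ 0.51  0.98 -1.33  1.95  1.07  1.17  2.05]
-1 1.9 [ 0.32  1.01 -1.33  1.91  1.08  1.19  2.04]
-1 1.05 [ 0.32  1.05 -1.33  1.83  1.1   1.24  1.25]
-1 0.17 [ 0.32  0.9  -1.15  1.82  0.94  1.09  0.55]
-1 -0.7 [ 0.33  0.77 -1.02  1.88  0.81  0.97 -0.19]
-1 -1.4 [ 0.37  0.74 -1.03  1.96  0.8   0.93 -0.9 ]
```

```bash
python3 - <<'E'
from h import *
robot.goto_joints([-0.5,0.468,-0.012,1.603,0.006,1.071,0.8])
o=robot.observe();print(o["t"],o["tcp_pos"])
for s in(1,-1):
    for th in np.radians([108.6,60,10,-40,-85]):
        q=kin.ik(pos(th,77),rot(th,s)); print(s,round(th,2),None if q is None else np.round(q,2))
grip(0.65,35)
print(robot.observe()["t"])
E
```

```text
3.8167 [583.65231489 285.93548781 214.16157788]
1 1.9 [-0.7   0.48  0.15  1.98 -0.11  0.7  -0.16]
1 1.05 [-0.8   0.53  0.34  1.91 -0.25  0.74 -0.84]
1 0.17 [-0.87  0.58  0.53  1.9  -0.4   0.78 -1.51]
1 -0.7 [ 0.47  1.03 -1.33  1.88  1.09  1.22  2.76]
1 -1.48 [-0.09  0.49 -0.38  2.    0.27  0.71  2.58]
-1 1.9 [-0.22  0.53 -0.45  1.94  0.33  0.74  2.6 ]
-1 1.05 [-0.32  0.54 -0.27  1.87  0.21  0.75  1.91]
-1 0.17 [-0.39  0.53 -0.09  1.87  0.07  0.75  1.22]
-1 -0.7 [-0.47  0.5   0.07  1.93 -0.05  0.71  0.51]
-1 -1.48 [-0.59  0.45  0.22  2.03 -0.15  0.68 -0.18]
4.45
```

```bash
python3 - <<'E'
from h import *
th=np.radians(108.6)
robot.movep(pos(th,150),rot(th,-1))
o=robot.observe();print(o["t"],o["tcp_pos"],o["joints"].round(2),o["contact_force"].round(1))
for n in("scene","top"):
    cv2.imwrite(f"pics/{n}1.png",viewer.read_camera(n)[:,:,::-1])
A=cv2.imread("pics/scene1.png")[120:320,300:500];B=cv2.imread("pics/top1.png")[110:310,150:350]
cv2.imwrite("pics/both1.png",cv2.resize(np.hstack([A,B]),None,fx=2,fy=2))
E
```

```text
6.0917 [473.03269601 268.51629953 150.14563179] [-0.2   0.42 -0.47  1.9   0.24  0.88  2.67] [-0.  -0.   0.3]
```

View pics/both1.png

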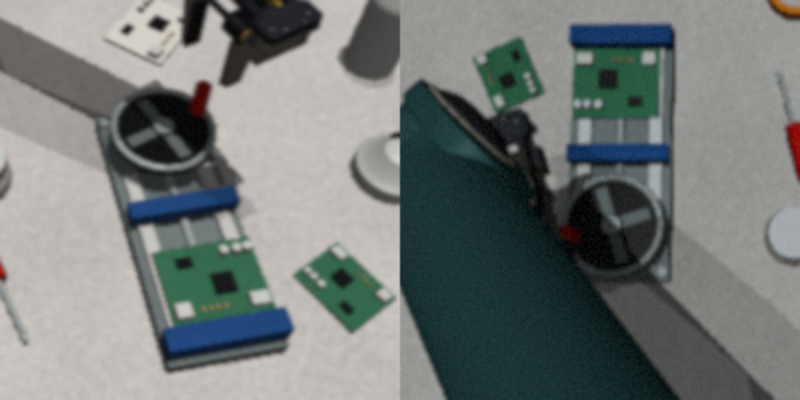

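The gripper hangs over the red knob: fingers at about (235,55) and (195,25) in the scene half, knob at (202,100). Nothing has moved. Now I'll descend and grip.

```bash
python3 - <<'E'
from h import *
th=np.radians(108.6)
robot.servo_line(pos(th,78),feed=70)
o=robot.observe();print(o["t"],o["tcp_pos"],o["contact_force"].round(1))
grip(0.0,30)
o=robot.observe();print(o["t"],o["grip_width"],o["grip_width"]*92,o["contact_force"].round(1))
cv2.imwrite("pics/g.png",cv2.resize(viewer.read_camera("scene")[100:300,280:500,::-1],None,fx=3,fy=3))
E
```

```text
7.3667 [473.03779392 268.71992413  78.46149926] [-0.9  0.5 -0.3]
8.0583 0.20267840359341685 18.64641313059435 [ 1.8  0.5 -0.2]
```

View pics/g.png

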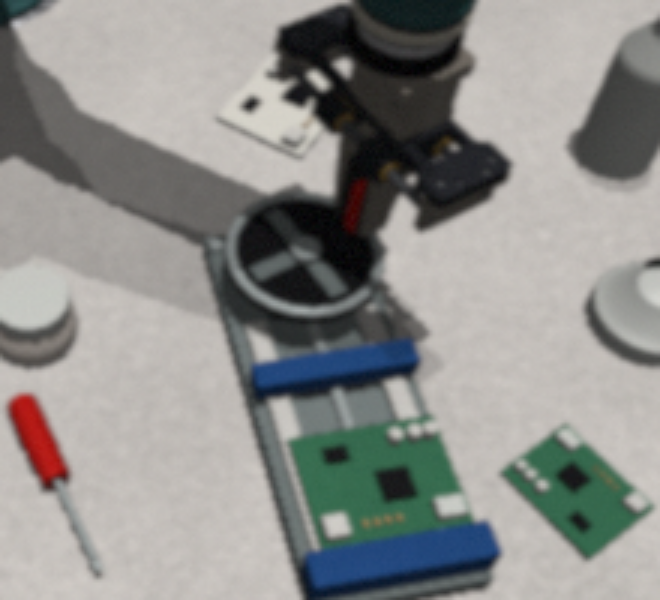

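The knob is held between the fingers at (355,205), with the grip at 18.6 mm on the 20 mm knob. Now I'll wind while watching the force.

```bash
python3 - <<'E'
from h import *
th0=np.radians(108.6)
for th in np.linspace(th0,-1.1,15)[1:]:
    robot.servo_line(pos(th,78),feed=45,rotation=rot(th,-1))
    o=robot.observe();f=o["contact_force"]
    r=np.array([np.cos(th),np.sin(th)]);t=np.array([r[1],-r[0]])
    p=o["tcp_pos"][:2]-C
    print(round(o["t"],2),round(th,2),"real",round(np.arctan2(p[1],p[0]),3),"rad/tan/z",(f[:2]@r).round(1),(f[:2]@t).round(1),f[2].round(1),round(o["grip_width"]*92,1))
    if np.linalg.norm(f)>40: print("STOP");break
E
```

```text
8.48 1.68 real 1.697 rad/tan/z -0.8 -3.7 3.2 19.0
8.86 1.47 real 1.471 rad/tan/z -1.5 -2.5 3.7 18.8
9.23 1.25 real 1.253 rad/tan/z -1.3 -2.4 3.0 19.1
9.61 1.04 real 1.04 rad/tan/z -2.3 -1.2 4.7 19.5
9.98 0.83 real 0.829 rad/tan/z -3.1 -1.9 4.4 18.9
10.36 0.61 real 0.619 rad/tan/z -4.5 -1.6 5.8 18.8
10.73 0.4 real 0.411 rad/tan/z -4.0 -2.0 5.1 19.3
11.11 0.18 real 0.203 rad/tan/z -3.8 -2.1 5.5 18.8
11.48 -0.03 real -0.007 rad/tan/z -4.3 -2.1 5.3 19.4
11.86 -0.24 real -0.221 rad/tan/z -5.0 -1.8 4.0 19.1
12.23 -0.46 real -0.431 rad/tan/z -5.0 -1.6 3.9 19.3
12.61 -0.67 real -0.643 rad/tan/z -4.6 -1.2 1.6 19.5
12.98 -0.89 real -0.855 rad/tan/z -5.0 -2.5 1.4 19.2
13.36 -1.1 real -1.071 rad/tan/z -5.5 -2.1 0.7 19.3
```

```bash
python3 - <<'E'
from h import *
th=-1.1
while th>-1.5:
    th-=0.04
    robot.servo_line(pos(th,78),feed=25,rotation=rot(th,-1))
    o=robot.observe();f=o["contact_force"]
    r=np.array([np.cos(th),np.sin(th)]);t=np.array([r[1],-r[0]])
    p=o["tcp_pos"][:2]-C
    print(round(o["t"],2),round(th,2),"real",round(np.arctan2(p[1],p[0]),3),"rad/tan/z",(f[:2]@r).round(1),(f[:2]@t).round(1),f[2].round(1),round(o["grip_width"]*92,1))
    if f[:2]@t<-14: print("STOP");break
for n in("scene","top"):
    cv2.imwrite(f"pics/{n}2.png",viewer.read_camera(n)[:,:,::-1])
A=cv2.imread("pics/scene2.png")[140:320,330:480];B=cv2.imread("pics/top2.png")[100:280,200:350]
cv2.imwrite("pics/both2.png",cv2.resize(np.hstack([A,B]),None,fx=2.6,fy=2.6))
E
```

```text
13.61 -1.14 real -1.097 rad/tan/z -5.5 -1.6 -0.4 19.2
13.86 -1.18 real -1.135 rad/tan/z -5.5 -3.7 -2.3 19.1
14.11 -1.22 real -1.174 rad/tan/z -5.4 -3.4 -1.7 19.3
14.36 -1.26 real -1.212 rad/tan/z -5.5 -3.5 -2.8 19.9
14.61 -1.3 real -1.252 rad/tan/z -5.1 -3.9 -2.8 19.0
14.86 -1.34 real -1.291 rad/tan/z -5.5 -3.6 -3.4 19.1
15.11 -1.38 real -1.331 rad/tan/z -4.3 -3.5 -2.7 19.5
15.36 -1.42 real -1.37 rad/tan/z -5.6 -3.8 -1.7 19.2
15.61 -1.46 real -1.405 rad/tan/z -4.4 -3.8 -3.8 19.1
15.86 -1.5 real -1.415 rad/tan/z -5.2 -7.7 -8.7 19.2
```

View pics/both2.png

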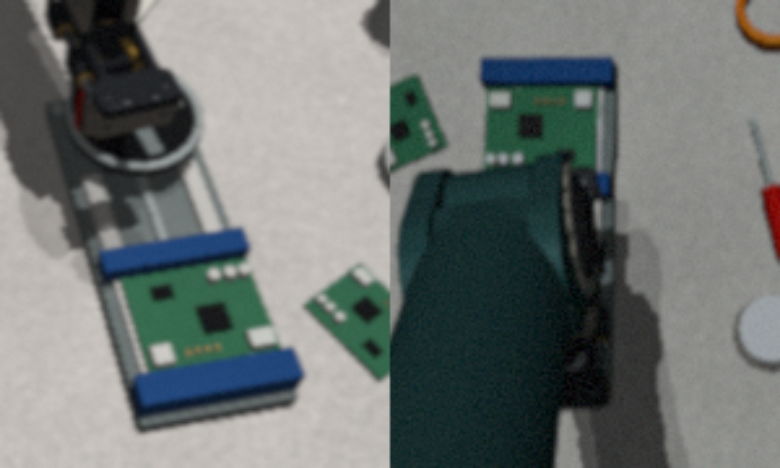

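The sliding jaw now sits against the board: (175,250) in the scene half, with no rail visible between them. The knob stalled at −1.415 rad, which is the predicted 4.0, and the force is rising. I'll press a little more, then let go and lift.

```bash
python3 - <<'E'
from h import *
for th in(-1.54,-1.57):
    robot.servo_line(pos(th,78),feed=25,rotation=rot(th,-1))
    o=robot.observe();f=o["contact_force"];p=o["tcp_pos"][:2]-C
    print(round(np.arctan2(p[1],p[0]),3),f.round(1))
grip(0.6,30)
o=robot.observe();p=o["tcp_pos"];print(o["t"],p,o["contact_force"].round(1))
robot.servo_line([p[0],p[1],170],feed=80)
o=robot.observe();print(o["t"],o["contact_force"].round(1))
robot.goto_joints([0.3,0.3,0.0,1.6,0.0,1.1,0.0])
o=robot.observe();print(o["t"],o["tcp_pos"],o["contact_force"].round(1))
for n in("scene","top"):
    im=viewer.read_camera(n);cv2.imwrite(f"pics/{n}3.png",im[:,:,::-1])
    K,R,t=cam(n)
    for k in("board","vise","spare_knob"):
        for d in viewer.pinpoint(k,n): print(n,k,d["confidence"],(R.T@(np.array(d["at"])-t)).round(1))
A=cv2.imread("pics/scene3.png")[140:320,330:480];B=cv2.imread("pics/top3.png")[100:280,200:350]
cv2.imwrite("pics/both3.png",cv2.resize(np.hstack([A,B]),None,fx=2.6,fy=2.6))
print(robot.observe()["t"])
E
```

```text
-1.422 [ 11.2   6.9 -13.5]
-1.427 [ 14.8   7.  -16.4]
17.1417 [488.01768096 174.99068988  78.05108018] [-0.2  0.8 -0.8]
18.4417 [ 1.   0.1 -0.5]
20.0667 [ 608.82068346 -221.65643313  323.31997178] [-1.1  1.3  1. ]
scene board 0.8 [677.5 228.   25.7]
scene board 0.68 [264.2 270.7   2.3]
scene vise 0.77 [484.4 224.6  -1. ]
scene spare_knob 0.69 [ 529.1 -165.5   91.3]
top board 0.95 [ 6.889e+02  3.790e+02 -3.000e-01]
top board 0.91 [268.  273.2  -1.7]
top board 0.72 [676.5 230.1  23.9]
top vise 0.97 [489.1 223.3   1.6]
top spare_knob 0.69 [ 533.2 -163.1   86.5]
20.4667
```

View pics/both3.png

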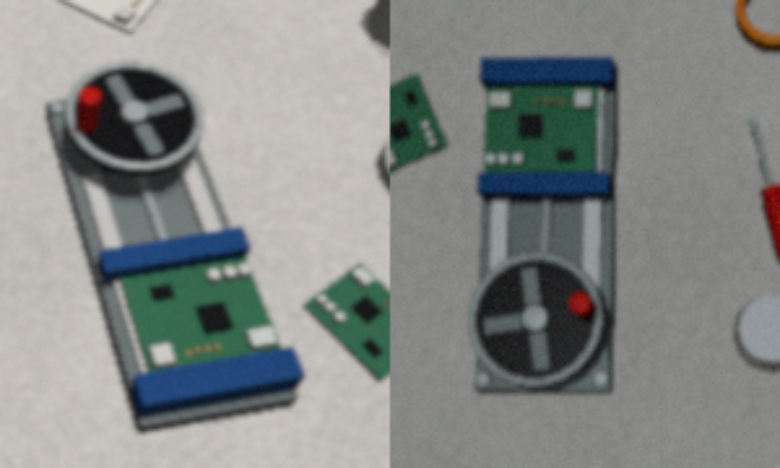

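Both views show both jaws tight on the board with no gap, and the knob free at (90,110) and (580,303). Last, I'll measure the knob angle and hand in.

```bash
python3 - <<'E'
from h import *
A=cv2.imread("pics/scene3.png")[:,:,::-1];B=cv2.imread("pics/top3.png")[:,:,::-1]
a=red(A,(340,150,385,200));b=red(B,(405-200,195,450,250))
b=red(B,(410,205,440,235)) if b[2]==0 else red(B,(412,205,435,230)) if False else red(B,(400-0,0,401,1)) if False else red(B,(415-0,207,432,225)) if False else red(B,(205,195,300,250))
X=tri(a[:2],b[:2]);p=X[:2]-C;th=np.arctan2(p[1],p[0]);print(a,b,X,np.hypot(*p),"value",2.6-th, "yaw-corr",2.6-th-0.013)
robot.hold(0.3);o=robot.observe();print(o["t"],o["contact_force"].round(1))
if 2.6-th>3.85: robot.job_done();print("handed in")
E
```

```text
(np.float64(364.35185185185185), np.float64(176.55555555555554), 54) (np.float64(272.4909090909091), np.float64(216.07272727272726), 55) [494.60363192 176.51106593 110.26182907] 46.95560611433292 value 4.029692916275564 yaw-corr 4.016692916275564
20.7667 [-0.6  0.6 -0.2]
the job is handed in; nothing more can be done
handed in
```

I wound the loaded vise's handwheel clockwise by its red knob until the jaws pinched the board. I then let go, moved the arm away and handed the job in at about 21 s of the 35 s allowed. No verdict was reported.

- **Winding:** I gripped the knob with the jaws tangential to the wheel. It took 4–7 N at the knob until it stalled where the board should be pinched, then I pressed to about 15 N sideways (about 23 N in all, part of it vertical).
- **Wheel angle:** the knob, triangulated from both cameras after release, puts the wheel at about 4.02 rad. That is above the required 3.75 and near the expected 4.0.
- **Board:** it lies between the jaws with no gap visible in either view. Its origin is about x 188–190, y 4–6, z 25 mm in the vise's axes (taking the axle as I measured it).
- **Empty vise:** its knob was detected within 2 mm of its starting place.
- **Contact:** the gripper ended clear of everything, with about 1 N of residual force reading.

The top camera's fix on the loaded vise differed from the scene camera's by up to 5 mm in x. That is about the network's stated accuracy, and I relied on the fitted wheel centre instead. No check failed.

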